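# Drive the pivot pin home, then hold the offset lever level above its fixture

## Robot

A 6-joint arm with a two-finger parallel gripper is mounted at the origin on a cart in front of the work surface, level with it; the furniture and walls round the work are solid. World frame = base frame: x ahead of the robot, y to its left, z up, the work surface at z = 0. Lengths are in m, angles in rad, forces in N, time in s.
With the tool pointing down it reaches from about 0.35 to 0.975 m from the base axis. Payload 4.9 kg.
Tool frame: the origin (TCP) lies at the very end of the fingers, on their centre line; the grasp point (between the pads) lies 19 mm behind it (ctrl.grasp_offset is the distance from the TCP to the grasp point, in m); z points along the fingers, y is the line along which they close (so a half turn about z gives the same grasp; the last joint's range is limited). The gripper opens to 85 mm and grips with 20 to 120 N. Pads are 22 mm wide; open, the fingers measure 114 mm over their backs; the gripper's body (76 mm by 85 mm) begins 54 mm behind the grasp point. The pads swing forward as they close: fully open they stand 13 mm farther back than shut.
Start: joints at [1, 0.053, 1.613, -0, 1.476, -0.119], TCP at [0.273, 0.562, 0.231] pointing down, gripper open.
Joint ranges: [-3.01, 3.01], [-1.01, 2.22], [0.06, 2.58], [-1.02, 4.17], [0.09, 2.62], [-3.14, 3.14]. Speed limits (rad/s): [2.57, 2.57, 3.14, 3.14, 3.14, 3.14].

## Interface

Orientations are given as a rotation vector (axis times angle).
In Python, from station import ctrl, optics gives the robot as it stands.
- The arm moves only by the shell command python3 -m handwheel 'ROWS' [OPENING] [FORCE]. ROWS is JSON, a list of rows, each an object of numbers: "tx", "ty", "tz": the shift along the tool's x, y, z in mm; "roll": the turn about the tool's z in rad. A call has 1 to 12 rows; each row shifts and turns the commanded pose from where the row before left it, along the tool's axes as they then stand; what a row does not reach is not made up. A row lasts 1/12 s, in which the tool goes at most 41.7 mm and 7.16 degrees, less where a joint would pass 70% of its speed; a pose out of reach is approached as far as the arm can. A call with a gripper value outside its range is refused whole. OPENING is the finger opening in mm, from 0 to 85.4, set as the call begins (- or left out, the last holds). The fingers move at their own pace and stop on an object; FORCE is the grip in N (left out, the last holds). Time passes only in rows, so rows that do not move let the fingers close. It gives the time, the measured TCP pose, the force, the opening and the grip force at its end, in the units of the state.
- ctrl.get_obs(): the state, without advancing time (a new reading comes with each control period).
- optics.get_image(name): name is "scene" or "side" or "wrist"; returns (picture, depth): 480x640x3 uint8, red, green, blue; 480x640 float32, m along the optical axis (not along the pixel's ray), 0 where there is no reading.
- optics.camera_params(name): a dict with "mtx" (3x3 intrinsics, pixels), "k1" (the pictures are not rectified: a ray, as slopes to the right and down, at radius r is drawn at 1 + k1 r^2 times it, then the intrinsics apply), "extrinsics" (4x4, takes a point from camera to world coordinates); the wrist camera has in their place "tool_from_camera" (4x4, takes a point from camera to tool coordinates, whose origin is the TCP and whose axes are the flange's). Camera axes: x right, y down, z forward; pixel columns grow to the right and rows downward; lengths in m; the calibration is good to about 2 mm. A picture is of the moment at which its call begins: read the wrist's pose just before it. camera_params takes no time and is no camera call.
- ctrl.finish_job(): hands the job in; it is judged then, once.
The state is a dict: "t": time; "q": joint angles; "dq": joint speeds; "effort": joint torques, N m; "tool_pos": TCP position; "tool_rot": TCP orientation; "contact_force": force on the tool from outside, world axes, zero at the start; "wrist_torque": the same for the moment, N m; "opening": finger opening in m; "grip_force": force on a finger pad.
Only numpy, scipy, OpenCV 4.12 (cv2) and the standard library are available. Lean on these libraries where they do the work, as an engineer would, in place of code of your own. Each camera call takes 0.05 s, during which the arm holds its last target. There are 200 camera calls.

## Task

With the mallet, drive the pin on the pivot fixture down until its head sits on the pedestal, without touching the fixture with the robot itself, and stand the mallet back upright on the bench. Then lift the cast lever by its balance point (it lies nearer the heavy boss than the tail), bring it level above the fixture with the bore of its boss over the pin and its tail over the fork, and finish while still holding it there, still and level, a few centimetres clear above the pin, not touching the fixture. Keep the lever level on the way and leave the stopwatch, the spring clip and the jar where they are.

Things in the scene. Friction and masses are not known exactly. Their poses are not given: they have to be found in the camera images.
- fixture: Fixed pivot fixture; origin: centre of underside, x along its length. Grey base plate 250x90x12 mm; at x = -85 mm (end toward the robot, yaw within 0.35 rad of 0) a round steel pedestal, 54 mm diameter (66 at its foot), top at z = 50 mm, carrying the pin; at x = +85 mm a steel fork 30 (x) x 50 (y) mm, slot 32 mm wide, slot floor z = 50 mm, prong tops z = 71 mm.
- drive_pin (a joint): How far the pin is driven down, m. 0: fully up, underside of its head 16 mm above the pedestal top; 0.016: home, head sitting on the pedestal (hard stop; 0.0145 or more counts as home). Starts between 0 and 0.003. Tight fit: it takes about 8 N to push (more when fast) and stays where it is left.
- pin_top (a point): Centre of the flat top of the pin's head (head 19 mm diameter, 10 mm tall, on a 12 mm shank). Its height over the worktop is 76 mm with the pin fully up and 60 mm when home. Moves with the pin.
- fork (a point): Middle of the fork's slot floor, 50 mm above the worktop, 170 mm from the pin axis along the fixture's x.
- mallet: Turned mallet standing upright on its flat striking face. Origin: centre of that face; z runs up the handle. Grey plastic head 46 mm diameter, 55 mm tall; above it a round wooden handle, 23 mm diameter, top at z = 138 mm. About 0.30 kg. Grip the handle from above near z = 100 mm.
- lever: Light-metal casting, about 0.5 kg, lying flat. Origin: underside, midway between bore and tail eye; x from boss to tail, z up. Boss at x = -85 mm: 54 mm diameter, 34 tall, vertical through bore 22 mm. Bar 16 mm wide (y), z = 8 to 30 mm. Tail eye at x = +85 mm: 26 mm diameter, 30 tall. Balances at x = -31 mm, 54 mm from the bore axis, on the bar. Starts boss toward robot, yaw within 0.8.
- lever_bore (a point): Centre of the lever's bore at the underside of the boss (lever x = -85 mm, z = 0).
- lever_tail (a point): Centre of the lever's tail eye at its underside (lever x = +85 mm, z = 0).
- stopwatch: Bystander: dark round stopwatch, 66x60x19 mm, origin at the centre of its underside. Leave alone.
- spring_clip: Bystander: black spring clip, 50x48x46 mm, origin at the centre of its underside. Leave alone.
- sample_jar: Bystander: white screw-lid jar, 64 mm diameter, 71 mm tall, origin at the centre of its underside. Leave alone.
Mind the look-alikes: they are no part of the job. What is shaped like the mallet but blue, pink or turquoise is not meant.

How it is judged:
On the way, in this order (a step that is already met when the one before it is completed fails the run):
1. the pin is driven home under the mallet (value of joint drive_pin above 0.0145 m and contact force between mallet and fixture above 0.5 N).
2. the mallet stands upright on the bench again, let go (height (world z) of mallet below 0.006 m and angle between mallet's own z axis and vertical below 0.1 rad and contact force between the fingers and mallet below 0.1 N and linear speed of mallet below 0.02 m/s and height (world z) of lever below 0.01 m), for 0.2 s.
At the end, for the whole second after the job is handed in: Pin home (>= 0.0145), mallet upright on the bench. The fingers hold the lever within 25 mm of its balance point, still, level within 0.08 rad, bore within 9 mm of the pin axis and tail within 16 mm of the fork in plan, boss underside 68 to 135 mm above the worktop, clear of the fixture (value of joint drive_pin above 0.0145 m and height (world z) of mallet below 0.006 m and angle between mallet's own z axis and vertical below 0.1 rad and contact force between the fingers and lever above 2 N and x of the grasp point in the frame of lever between -0.056 and -0.006 m and angle between lever's own z axis and vertical below 0.08 rad and horizontal distance between lever_bore and pin_top below 0.009 m and horizontal distance between lever_tail and fork below 0.016 m and height (world z) of lever_bore between 0.068 and 0.135 m and contact force between lever and fixture below 0.1 N and contact force between lever and mallet below 0.1 N and linear speed of lever below 0.02 m/s and angular speed of lever below 0.15 rad/s); the arm keeps its last pose, push and grip.
It fails at once if the fingers or the arm touch the fixture or its pin (contact force between any of the arm, the fingers and fixture above 1 N).
It fails at once if the lever knocks against the fixture or the pin (contact force between lever and fixture above 2 N).
It fails at once if the lever tips out of level by more than about 15 degrees (angle between lever's own z axis and vertical above 0.26 rad).
It fails at once if a bystander (stopwatch, spring clip or jar) is shifted (distance of any of stopwatch, spring_clip, sample_jar from where it was at the start of the episode above 0.02 m).
It also fails if it takes over 58 s, if anything falls off the work surface, if the arm or the gripper's body presses on something with over 40 N, if the wrist force passes 120 N, or if a joint passes its speed limit or range.

## Working session

There is one attempt and no reset: what is moved stays moved. The work goes in short steps, Python scripts to look and compute and a shell command to move; the robot and the scene stay as the last step left them, time stands still between calls to the robot, and variables do not carry over. Pictures are saved under pics/ and viewed, at most 10 in all, crops included, and the job is handed in when it is done.

```bash
ls; mkdir -p pics
cat > h.py <<'E'
import numpy as np, cv2
from scipy.spatial.transform import Rotation as R
from station import ctrl, optics
def ext(name,o=None):
    p=optics.camera_params(name)
    if name!='wrist': return p,np.array(p['extrinsics'])
    o=o or ctrl.get_obs(); T=np.eye(4); T[:3,:3]=R.from_rotvec(o['tool_rot']).as_matrix(); T[:3,3]=o['tool_pos']
    return p,T@np.array(p['tool_from_camera'])
def snap(name,tag):
    o=ctrl.get_obs(); im,d=optics.get_image(name); p,T=ext(name,o)
    cv2.imwrite(f'pics/{tag}.png',im[:,:,::-1]); np.savez(f'{tag}.npz',im=im,d=d,T=T,K=np.array(p['mtx']),k1=p['k1']); return im,d
def ray(tag,u,v):
    z=np.load(f'{tag}.npz'); K=z['K'];k=float(z['k1'])
    s=cv2.undistortPoints(np.array([[[u,v]]],float),K,np.array([k,0,0,0,0.]))[0,0]
    return z,np.array([s[0],s[1],1])
def dep(tag,u,v):
    z,r=ray(tag,u,v); d=z['d'][int(v)-1:int(v)+2,int(u)-1:int(u)+2]; d=np.median(d[d>0]) if (d>0).any() else np.nan
    return (z['T']@np.r_[r*d,1])[:3]
def plane(tag,u,v,h):
    z,r=ray(tag,u,v); T=z['T']; w=T[:3,:3]@r; return T[:3,3]+w*(h-T[2,3])/w[2]
def cloud(tag):
    z=np.load(f'{tag}.npz'); d=z['d']; vv,uu=np.mgrid[:480,:640]
    s=cv2.undistortPoints(np.stack([uu,vv],-1).reshape(-1,1,2).astype(float),z['K'],np.array([float(z['k1']),0,0,0,0.])).reshape(480,640,2)
    P=np.dstack([s,np.ones((480,640))])*d[...,None]; W=P@z['T'][:3,:3].T+z['T'][:3,3]; W[d<=0]=np.nan
    return W
def proj(tag,P):
    z=np.load(f'{tag}.npz'); c=np.linalg.inv(z['T'])@np.r_[P,1]; s=c[:2]/c[2]; s=s*(1+float(z['k1'])*(s@s)); return z['K'][:2,:2]@s+z['K'][:2,2]
E
python3 - <<'E'
from h import *
np.set_printoptions(precision=3,suppress=True)
for n in ('scene','side'):
    snap(n,n); p,T=ext(n); print(n,T,p['k1'])
print(optics.camera_params('wrist'),ctrl.get_obs())
E
```

```text
pics
scene [[ 0.887 -0.303  0.348  0.205]
 [-0.461 -0.585  0.667 -0.635]
 [ 0.002 -0.752 -0.659  0.766]
 [ 0.     0.     0.     1.   ]] -0.05076604134502875
side [[-0.999 -0.006  0.05   0.529]
 [-0.048  0.377 -0.925  1.159]
 [-0.014 -0.926 -0.376  0.523]
 [ 0.     0.     0.     1.   ]] -0.12526255475020487
{'mtx': array([[371.736,   0.   , 317.878],
       [  0.   , 371.736, 237.287],
       [  0.   ,   0.   ,   1.   ]]), 'k1': -0.042286055066662186, 'tool_from_camera': array([[ 0.001, -0.964, -0.267,  0.068],
       [ 1.   ,  0.001, -0.   ,  0.001],
       [ 0.   , -0.267,  0.964, -0.142],
       [ 0.   ,  0.   ,  0.   ,  1.   ]])} {'t': 0.1, 'q': array([ 1.   ,  0.053,  1.614, -0.   ,  1.476, -0.119]), 'dq': array([ 0.002, -0.002, -0.004,  0.001, -0.001,  0.001]), 'effort': array([  0.001, -39.49 , -37.136,  -0.   ,   0.004,  -0.   ]), 'tool_pos': array([0.273, 0.562, 0.23 ]), 'tool_rot': array([-0.704, -3.061,  0.003]), 'contact_force': array([ 0.533, -0.085, -0.322]), 'wrist_torque': array([0.01 , 0.028, 0.035]), 'grip_force': 0.0, 'opening': 0.08519592706858733}
```

View pics/scene.png

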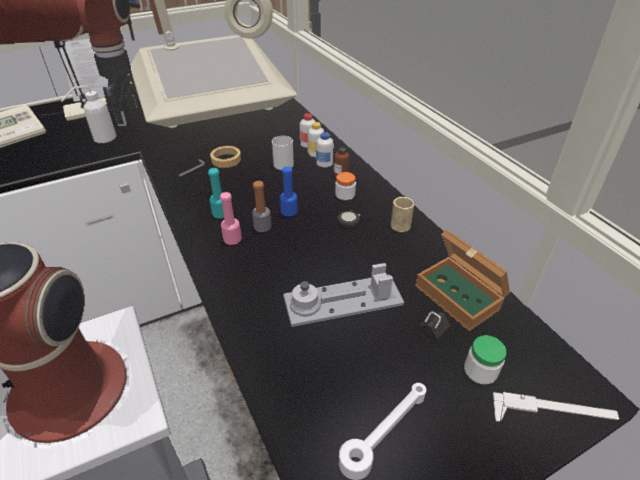

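View pics/side.png

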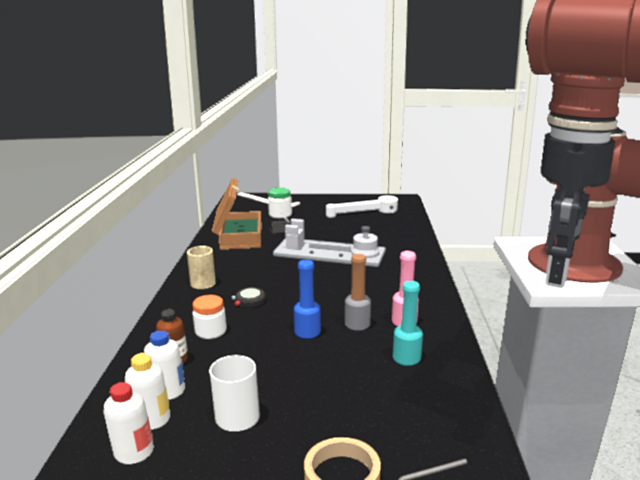

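The scene view shows the grey mallet with wooden handle at about (261,205), its top at (259,184), between blue, pink and turquoise ones. The pin head is at (305,287), the fork at (381,280), the lever boss at (355,456) and its tail at (419,390). In the side view the mallet top is at (358,258), the pin at (366,232), the boss at (388,203) and the tail at (332,209).

```bash
python3 - <<'E'
from h import *
np.set_printoptions(precision=4,suppress=True)
def tri(a,ua,b,ub):
    A=[];B=[]
    for t,(u,v) in((a,ua),(b,ub)):
        z,r=ray(t,u,v); w=z['T'][:3,:3]@r; w/=np.linalg.norm(w); M=np.eye(3)-np.outer(w,w); A.append(M);B.append(M@z['T'][:3,3])
    x=np.linalg.solve(sum(A),sum(B)); return x
for n,a,b in (('mallettop',(259,184),(358,257)),('pin',(305,286),(366,231)),('boss',(355,446),(388,201)),('tail',(419,388),(332,209))):
    print(n,'tri',tri('scene',a,'side',b),'dep',dep('scene',*a),dep('side',*b))
W=cloud('scene')
# fixture / lever clouds
for n,c in (('mallet',(261,205)),('blue',(288,190)),('pink',(230,215)),('teal',(216,195)),('clip',(435,324)),('jar',(487,350)),('watch',(348,217)),('box',(462,285)),('handletop',(259,187))):
    print(n,dep('scene',*c))
# mallet segmentation in scene: head points
s=W[195:232,245:275].reshape(-1,3); s=s[(s[:,2]>.01)]; print('mallet all',len(s),np.nanmedian(s,0),s.min(0),s.max(0))
for lo,hi in ((.045,.055),(.065,.075),(.09,.11),(.12,.14)):
  q=W[175:232,245:275].reshape(-1,3); q=q[(q[:,2]>lo)&(q[:,2]<hi)]; print(lo,len(q),q.mean(0),q.min(0),q.max(0))
E
python3 - <<'E'
import cv2,numpy as np
a=cv2.imread('pics/scene.png')
x=cv2.resize(a[260:335,275:410],(800,444),interpolation=cv2.INTER_CUBIC)
y=cv2.resize(a[375:480,325:435],(0,0),fx=1,fy=1)
cv2.imwrite('pics/fixcrop.png',x)
E
```

```text
mallettop tri [0.508  0.2796 0.1337] dep [0.5066 0.2732 0.1382] [0.5075 0.2868 0.1366]
pin tri [ 0.4841 -0.0206  0.0657] dep [ 0.4822 -0.0281  0.0744] [ 0.483  -0.0158  0.0672]
boss tri [ 0.4119 -0.3494  0.0303] dep [ 0.414  -0.3505  0.0327] [ 0.4099 -0.3396  0.0328]
tail tri [ 0.5706 -0.3065  0.0212] dep [ 0.5738 -0.307   0.0229] [ 0.5672 -0.3     0.0219]
mallet [0.5049 0.2693 0.0787]
blue [0.5918 0.299  0.0783]
pink [0.4212 0.2593 0.0837]
teal [0.4217 0.3781 0.0684]
clip [ 0.6911 -0.2014  0.0229]
jar [ 0.7061 -0.3226  0.0712]
watch [0.7138 0.1945 0.0184]
box [ 0.8161 -0.138   0.0192]
handletop [0.5046 0.2696 0.1323]
mallet all 489 [0.5016 0.2683 0.052 ] [0.4826 0.2545 0.01  ] [0.5284 0.2977 0.1108]
0.045 95 [0.5018 0.2686 0.0513] [0.4838 0.2545 0.045 ] [0.5284 0.2977 0.0549]
0.065 34 [0.5037 0.2727 0.0696] [0.4945 0.2656 0.0651] [0.5181 0.2816 0.0748]
0.09 59 [0.5036 0.2721 0.0999] [0.4939 0.2663 0.0902] [0.5173 0.28   0.1099]
0.12 100 [0.5042 0.2748 0.1327] [0.4924 0.2651 0.1205] [0.5177 0.2903 0.1399]
```

View pics/fixcrop.png

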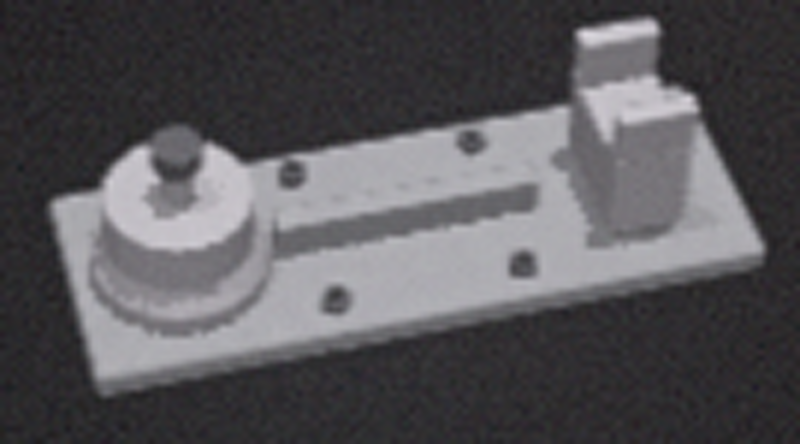

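```bash
cat >> h.py <<'E'
def go(x,y,z,yaw=None):
    "yaw: wanted world angle (deg) of tool y; print tool-axis shift in mm (as tool stands now) and roll; roll first"
    o=ctrl.get_obs(); M=R.from_rotvec(o['tool_rot']).as_matrix(); a=np.degrees(np.arctan2(M[1,1],M[0,1]))
    r=0 if yaw is None else np.radians(a-yaw)
    d=np.array([x,y,z])-o['tool_pos']; s=(M@R.from_rotvec([0,0,r]).as_matrix()).T@d*1000
    print('t %.2f pos'%o['t'],np.round(o['tool_pos'],4),'yaw %.1f'%a,'tilt',np.round(M[:2,2],4),'roll %.3f'%r,'then shift',np.round(s,1),'F',np.round(o['contact_force'],1),'op %.4f g %.1f'%(o['opening'],o['grip_force']))
E
python3 -m handwheel '[{"roll":-0.1},{"roll":-0.1},{"roll":-0.1},{"roll":-0.1},{"roll":-0.1},{"roll":-0.1}]' 60
python3 - <<'E'
from h import *
go(.506,.278,.235)
W=cloud('scene'); m=(W[...,2]>.003)&(W[...,2]<.022)
sub=np.zeros_like(m); sub[265:325,280:408]=1
q=W[m&sub][:,:2].astype(np.float32); print('base rect',len(q),cv2.minAreaRect(q))
b=W[sub.astype(bool)]; 
t=b[(b[:,2]>.046)&(b[:,2]<.054)]; print('ped+slot',t[t[:,0]<.55].mean(0),t[t[:,0]>.55].mean(0))
t=b[(b[:,2]>.067)&(b[:,2]<.09)]; print('top',t[t[:,0]<.55].mean(0),t[t[:,0]>.55].mean(0))
for p in dict(bl=(92,385),br=(765,250),tl=(52,203)).items(): print(p[0],plane('scene',275+p[1][0]/800*135,260+p[1][1]/444*75,.012))
E
```

```text
t 0.10 pos [0.2726 0.5618 0.2302] yaw 64.1 tilt [-0.001  -0.0016] roll 0.000 then shift [-333.9 -153.4   -4.6] F [ 0.5 -0.1 -0.3] op 0.0852 g 0.0
base rect 2626 ((0.5836376547813416, -0.02773311734199524), (0.18140627443790436, 0.2914502024650574), 63.9581298828125)
ped+slot [ 0.48150989 -0.02715124  0.04972829] [ 0.6463849  -0.06045319  0.04987755]
top [ 0.48305447 -0.02453115  0.07326963] [ 0.646409   -0.0660833   0.07016595]
bl [ 0.43210188 -0.05974452  0.012     ]
br [ 0.67604347 -0.1155338   0.012     ]
tl [0.45478283 0.02543334 0.012     ]$[0]: bad value
```

```bash
python3 -m handwheel '[{"tx":0,"ty":0,"tz":0,"roll":-0.1},{"tx":0,"ty":0,"tz":0,"roll":-0.1},{"tx":0,"ty":0,"tz":0,"roll":-0.1},{"tx":0,"ty":0,"tz":0,"roll":-0.1},{"tx":0,"ty":0,"tz":0,"roll":-0.1},{"tx":0,"ty":0,"tz":0,"roll":-0.1}]' 60
python3 -c "
from h import *
go(.506,.278,.235)"
```

```text
t: 0.6
tool_pos: [0.2726, 0.562, 0.2305]
tool_rot: [0.24, -3.132, 0.002]
contact_force: [0.4, 0.4, -0.9]
opening: 0.0599
grip_force: 0.0
t 0.60 pos [0.2726 0.562  0.2305] yaw 98.8 tilt [-0.0007 -0.0011] roll 0.000 then shift [-187.3 -316.3   -4.3] F [ 0.4  0.4 -0.9] op 0.0599 g 0.0
```

```bash
python3 -m handwheel '[{"tx":-10,"ty":-17,"tz":0,"roll":0},{"tx":-17,"ty":-29,"tz":0,"roll":0},{"tx":-18,"ty":-30,"tz":0,"roll":0},{"tx":-18,"ty":-30,"tz":0,"roll":0},{"tx":-18,"ty":-30,"tz":0,"roll":0},{"tx":-18,"ty":-30,"tz":0,"roll":0},{"tx":-18,"ty":-30,"tz":0,"roll":0},{"tx":-18,"ty":-30,"tz":0,"roll":0},{"tx":-18,"ty":-30,"tz":0,"roll":0},{"tx":-18,"ty":-30,"tz":0,"roll":0},{"tx":-16,"ty":-30,"tz":0,"roll":0},{"tx":0,"ty":0,"tz":0,"roll":0}]'
python3 -c "
from h import *
go(.506,.278,.235); snap('wrist','w1'); go(.506,.278,.235)"
```

```text
t: 1.6
tool_pos: [0.5071, 0.273, 0.2307]
tool_rot: [-0.224, 3.133, -0.004]
contact_force: [-0.5, 0.7, 0.1]
opening: 0.0599
grip_force: 0.0
t 1.60 pos [0.5071 0.273  0.2307] yaw 98.2 tilt [ 0.0005 -0.0024] roll 0.000 then shift [ 0.4  5.1 -4.3] F [-0.5  0.7  0.1] op 0.0599 g 0.0
t 1.65 pos [0.5056 0.275  0.2306] yaw 98.2 tilt [-0.001  -0.0006] roll 0.000 then shift [-0.8  2.9 -4.4] F [-0.5 -0.3  0.2] op 0.0599 g 0.0
```

View pics/w1.png

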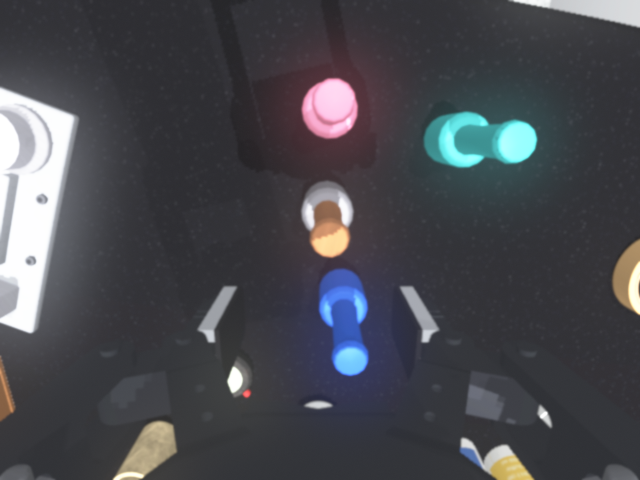

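The wrist view shows the wooden mallet top at (330,238) between pink (333,100) and blue (349,358), with the finger tips at (218,312) and (418,312).

Run:
```python
from h import *
np.set_printoptions(precision=4,suppress=True)
print('top',plane('w1',330,239,.138),dep('w1',330,238)); W=cloud('w1')
im=np.load('w1.npz')['im']
q=W[175:265,295:360].reshape(-1,3)
for lo,hi in ((.132,.145),(.05,.06)):
  s=q[(q[:,2]>lo)&(q[:,2]<hi)]; print(len(s),s.mean(0),(s.min(0)+s.max(0))/2,s.max(0)-s.min(0))
for n,c in (('pink',(335,98)),('blue',(350,358)),('teal',(516,142))): print(n,dep('w1',*c))
go(.506,.278,.083,100)
```

```text
top [0.5042 0.2815 0.138 ] [0.5037 0.2814 0.1372]
1134 [0.5041 0.2807 0.1362] [0.505  0.2808 0.1356] [0.0253 0.0257 0.0073]
981 [0.498  0.279  0.0536] [0.5027 0.2808 0.055 ] [0.0398 0.0446 0.0099]
pink [0.4172 0.2712 0.1367]
blue [0.5914 0.3096 0.1367]
teal [0.4259 0.3864 0.1375]
t 1.65 pos [0.5056 0.275  0.2306] yaw 98.2 tilt [-0.001  -0.0006] roll -0.031 then shift [ -1.1   2.9 147.6] F [-0.5 -0.3  0.2] op 0.0599 g 0.0
```

```bash
python3 -m handwheel '[{"tx":1,"ty":6,"tz":10,"roll":0},{"tx":0,"ty":0,"tz":20,"roll":0},{"tx":0,"ty":0,"tz":25,"roll":0},{"tx":0,"ty":0,"tz":25,"roll":0},{"tx":0,"ty":0,"tz":25,"roll":0},{"tx":0,"ty":0,"tz":20,"roll":0},{"tx":0,"ty":0,"tz":15,"roll":0},{"tx":0,"ty":0,"tz":10,"roll":0},{"tx":0,"ty":0,"tz":0,"roll":0},{"tx":0,"ty":0,"tz":0,"roll":0}]'
python3 -c "
from h import *
go(.504,.281,.08)"
```

```text
t: 2.48
tool_pos: [0.5016, 0.284, 0.0807]
tool_rot: [0.235, -3.132, 0.0]
contact_force: [-0.4, -0.6, 0.1]
opening: 0.06
grip_force: 0.0
t 2.48 pos [0.5016 0.284  0.0807] yaw 98.6 tilt [-0.0013 -0.0003] roll 0.000 then shift [-1.9 -3.3  0.7] F [-0.4 -0.6  0.1] op 0.0600 g 0.0
```

```bash
python3 -m handwheel '[{"tx":-2,"ty":-3,"tz":0.5,"roll":0},{"tx":0,"ty":0,"tz":0,"roll":0},{"tx":0,"ty":0,"tz":0,"roll":0},{"tx":0,"ty":0,"tz":0,"roll":0},{"tx":0,"ty":0,"tz":0,"roll":0},{"tx":0,"ty":0,"tz":0,"roll":0},{"tx":0,"ty":0,"tz":0,"roll":0}]' 10 80
python3 -c "
from h import *
go(.504,.281,.08)"
```

```text
t: 3.07
tool_pos: [0.5062, 0.2806, 0.0824]
tool_rot: [-0.232, 3.13, 0.001]
contact_force: [0.2, -0.7, 6.2]
opening: 0.0214
grip_force: 78.0
t 3.07 pos [0.5062 0.2806 0.0824] yaw 98.5 tilt [0.0027 0.0007] roll 0.000 then shift [2.1 0.7 2.4] F [ 0.2 -0.7  6.2] op 0.0214 g 78.0
```

```bash
python3 -m handwheel '[{"tx":0,"ty":0,"tz":-10,"roll":0},{"tx":0,"ty":0,"tz":-20,"roll":0},{"tx":0,"ty":0,"tz":-30,"roll":0},{"tx":0,"ty":0,"tz":-30,"roll":0},{"tx":0,"ty":0,"tz":-30,"roll":0},{"tx":5,"ty":-20,"tz":-20,"roll":0},{"tx":5,"ty":-30,"tz":-10,"roll":0},{"tx":5,"ty":-30,"tz":0,"roll":0},{"tx":5,"ty":-30,"tz":0,"roll":0},{"tx":5,"ty":-30,"tz":0,"roll":0},{"tx":5,"ty":-17,"tz":0,"roll":0},{"tx":0,"ty":0,"tz":0,"roll":0}]'
python3 -m handwheel '[{"tx":0,"ty":0,"tz":0,"roll":0},{"tx":0,"ty":0,"tz":0,"roll":0}]'
python3 - <<'E'
from h import *
np.set_printoptions(precision=4,suppress=True)
snap('wrist','w2'); go(.483,-.021,.23)
W=cloud('w2'); m=(W[...,2]>.067)&(W[...,2]<.085)&(abs(W[...,0]-.483)<.03)&(abs(W[...,1]+.022)<.04)
s=W[m]; v,u=np.nonzero(m); print(len(s),s.mean(0),(s.min(0)+s.max(0))/2,s.max(0)-s.min(0),u.min(),u.max(),v.min(),v.max())
m=(W[...,2]>.045)&(W[...,2]<.055)&(abs(W[...,0]-.483)<.05)&(abs(W[...,1]+.022)<.05)
s=W[m]; print('ped',len(s),s.mean(0),(s.min(0)+s.max(0))/2,s.max(0)-s.min(0))
m=(W[...,2]>.045)&(W[...,2]<.08)&(abs(W[...,0]-.648)<.04)&(abs(W[...,1]+.063)<.05)
s=W[m]; print('fork',len(s),s.mean(0),(s.min(0)+s.max(0))/2,s.max(0)-s.min(0))
E
```

```text
t: 4.07
tool_pos: [0.4974, 0.1179, 0.2298]
tool_rot: [0.226, -3.131, 0.002]
contact_force: [0.2, 0.3, -3.0]
opening: 0.0212
grip_force: 78.9
t: 4.23
tool_pos: [0.4981, 0.1212, 0.2303]
tool_rot: [0.233, -3.132, -0.001]
contact_force: [-0.4, 0.3, -3.4]
opening: 0.0214
grip_force: 78.9
t 4.28 pos [0.4982 0.1215 0.2304] yaw 98.5 tilt [-0.0009  0.0005] roll 0.000 then shift [  36.2 -138.7    0.3] F [-0.4  0.4 -3.2] op 0.0215 g 78.9
462 [ 0.4823 -0.0201  0.0733] [ 0.4826 -0.0208  0.0715] [0.0175 0.0176 0.0087] 134 158 165 187
ped 2484 [ 0.4812 -0.0188  0.0492] [ 0.4826 -0.0219  0.05  ] [0.0531 0.054  0.0099]
fork 1961 [ 0.6446 -0.0598  0.0573] [ 0.6473 -0.0598  0.0585] [0.0397 0.0547 0.0269]
```

View pics/w2.png

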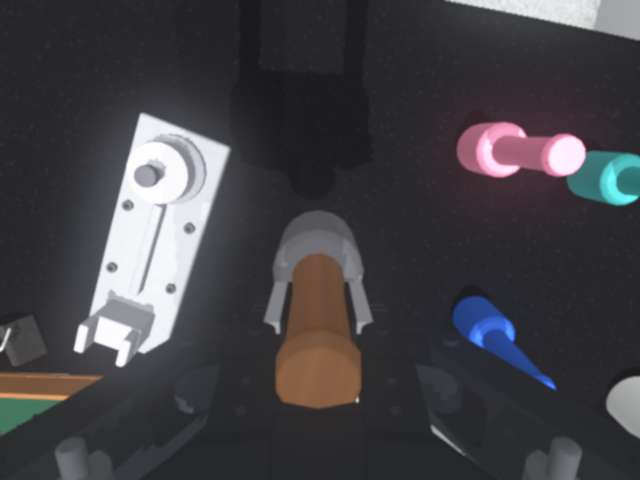

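Wrist view: mallet held straight (head at (318,240)); pin head at (147,176) on the pedestal at (160,172), fork at (113,330).

```bash
python3 -m handwheel '[{"tx":2,"ty":-8,"tz":0,"roll":0},{"tx":4,"ty":-16,"tz":0,"roll":0},{"tx":6,"ty":-23,"tz":0,"roll":0},{"tx":6,"ty":-23,"tz":5,"roll":0},{"tx":6,"ty":-23,"tz":10,"roll":0},{"tx":6,"ty":-23,"tz":10,"roll":0},{"tx":4,"ty":-16,"tz":10,"roll":0},{"tx":2,"ty":-7,"tz":10,"roll":0},{"tx":0,"ty":0,"tz":10,"roll":0},{"tx":0,"ty":0,"tz":5,"roll":0},{"tx":0,"ty":0,"tz":0,"roll":0},{"tx":0,"ty":0,"tz":0,"roll":0}]'
python3 - <<'E'
from h import *
np.set_printoptions(precision=4,suppress=True)
snap('scene','s2'); snap('side','d2')
go(.4826,-.021,.17)
a=cv2.imread('pics/s2.png')[200:320,250:400]; b=cv2.imread('pics/d2.png')[150:270,300:450]
cv2.imwrite('pics/c2.png',cv2.resize(np.hstack([a,b]),(800,320),interpolation=cv2.INTER_CUBIC))
E
```

```text
t: 5.28
tool_pos: [0.4834, -0.0211, 0.1705]
tool_rot: [0.235, -3.132, -0.001]
contact_force: [0.1, 0.1, -3.1]
opening: 0.021
grip_force: 79.0
t 5.38 pos [ 0.484  -0.0213  0.1715] yaw 98.6 tilt [ 0.0011 -0.    ] roll 0.000 then shift [1.3 0.5 1.5] F [ 0.5  0.3 -3.4] op 0.0214 g 79.0
```

View pics/c2.png

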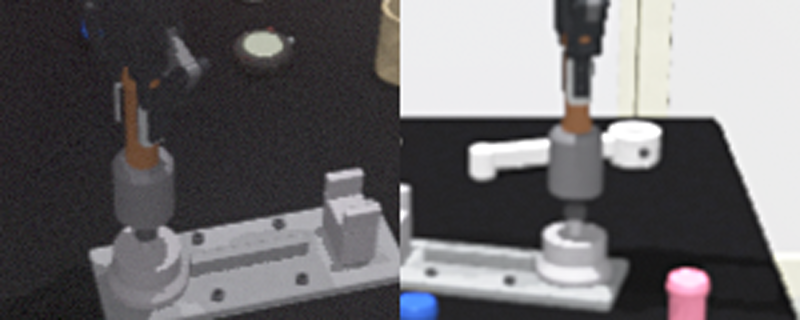

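Both crops show the mallet head squarely above the pin. I'll press it down slowly.

```bash
python3 -m handwheel '[{"tx":0,"ty":0,"tz":3,"roll":0},{"tx":0,"ty":0,"tz":3,"roll":0},{"tx":0,"ty":0,"tz":3,"roll":0},{"tx":0,"ty":0,"tz":3,"roll":0},{"tx":0,"ty":0,"tz":2,"roll":0},{"tx":0,"ty":0,"tz":2,"roll":0},{"tx":0,"ty":0,"tz":2,"roll":0},{"tx":0,"ty":0,"tz":2,"roll":0},{"tx":0,"ty":0,"tz":0,"roll":0}]'
python3 -m handwheel '[{"tx":0,"ty":0,"tz":2,"roll":0},{"tx":0,"ty":0,"tz":2,"roll":0},{"tx":0,"ty":0,"tz":2,"roll":0},{"tx":0,"ty":0,"tz":0,"roll":0},{"tx":0,"ty":0,"tz":0,"roll":0}]'
```

```text
t: 6.13
tool_pos: [0.4836, -0.022, 0.1511]
tool_rot: [-0.233, 3.133, 0.0]
contact_force: [-2.5, 1.4, 3.6]
opening: 0.0213
grip_force: 79.8
t: 6.55
tool_pos: [0.4834, -0.022, 0.1445]
tool_rot: [-0.233, 3.133, 0.0]
contact_force: [-0.9, 0.2, 2.5]
opening: 0.0212
grip_force: 79.8
```

```bash
python3 -m handwheel '[{"tx":0,"ty":0,"tz":2,"roll":0},{"tx":0,"ty":0,"tz":2,"roll":0},{"tx":0,"ty":0,"tz":0,"roll":0},{"tx":0,"ty":0,"tz":0,"roll":0}]'
python3 -m handwheel '[{"tx":0,"ty":0,"tz":2,"roll":0},{"tx":0,"ty":0,"tz":1,"roll":0},{"tx":0,"ty":0,"tz":0,"roll":0},{"tx":0,"ty":0,"tz":0,"roll":0}]'
```

```text
t: 6.88
tool_pos: [0.4839, -0.022, 0.1422]
tool_rot: [-0.233, 3.132, -0.0]
contact_force: [-3.5, 1.3, 9.7]
opening: 0.0214
grip_force: 80.7
t: 7.22
tool_pos: [0.4848, -0.0221, 0.1422]
tool_rot: [-0.233, 3.131, -0.0]
contact_force: [-7.6, 2.5, 22.0]
opening: 0.0212
grip_force: 81.7
```

```bash
python3 -m handwheel '[{"tx":0,"ty":0,"tz":-5,"roll":0},{"tx":0,"ty":0,"tz":-10,"roll":0},{"tx":0,"ty":0,"tz":-20,"roll":0},{"tx":0,"ty":0,"tz":-20,"roll":0},{"tx":-2,"ty":8,"tz":-5,"roll":0},{"tx":-5,"ty":20,"tz":0,"roll":0},{"tx":-7,"ty":28,"tz":0,"roll":0},{"tx":-7,"ty":28,"tz":0,"roll":0},{"tx":-7,"ty":28,"tz":0,"roll":0},{"tx":-7,"ty":28,"tz":0,"roll":0},{"tx":-5,"ty":20,"tz":0,"roll":0},{"tx":-2,"ty":8,"tz":0,"roll":0}]'
python3 -m handwheel '[{"tx":0,"ty":0,"tz":20,"roll":0},{"tx":0,"ty":0,"tz":25,"roll":0},{"tx":0,"ty":0,"tz":25,"roll":0},{"tx":0,"ty":0,"tz":20,"roll":0},{"tx":0,"ty":0,"tz":10,"roll":0},{"tx":0,"ty":0,"tz":0,"roll":0},{"tx":0,"ty":0,"tz":0,"roll":0}]'
python3 -c "
from h import *
go(.504,.15,.083)"
```

```text
t: 8.22
tool_pos: [0.4994, 0.1531, 0.1961]
tool_rot: [0.237, -3.131, -0.001]
contact_force: [-0.8, 0.4, -2.4]
opening: 0.0216
grip_force: 79.1
t: 8.8
tool_pos: [0.4999, 0.1501, 0.0973]
tool_rot: [0.232, -3.132, 0.0]
contact_force: [0.3, -0.0, -2.8]
opening: 0.0213
grip_force: 79.1
t 8.80 pos [0.4999 0.1501 0.0973] yaw 98.5 tilt [-0.0012 -0.0003] roll 0.000 then shift [-4.1 -0.7 14.3] F [ 0.3 -0.  -2.8] op 0.0213 g 79.1
```

```bash
python3 -m handwheel '[{"tx":0,"ty":0,"tz":5,"roll":0},{"tx":0,"ty":0,"tz":4,"roll":0},{"tx":0,"ty":0,"tz":3,"roll":0},{"tx":0,"ty":0,"tz":2,"roll":0},{"tx":0,"ty":0,"tz":1,"roll":0},{"tx":0,"ty":0,"tz":0,"roll":0},{"tx":0,"ty":0,"tz":0,"roll":0}]'
```

```text
t: 9.38
tool_pos: [0.5002, 0.1503, 0.0829]
tool_rot: [-0.233, 3.133, -0.0]
contact_force: [0.5, -0.2, -3.2]
opening: 0.0212
grip_force: 79.1
```

```bash
python3 -m handwheel '[{"tx":0,"ty":0,"tz":1,"roll":0},{"tx":0,"ty":0,"tz":0.5,"roll":0},{"tx":0,"ty":0,"tz":0,"roll":0},{"tx":0,"ty":0,"tz":0,"roll":0}]'
```

```text
t: 9.72
tool_pos: [0.5008, 0.1504, 0.0825]
tool_rot: [-0.233, 3.132, 0.0]
contact_force: [-1.6, -0.8, 4.1]
opening: 0.0214
grip_force: 79.9
```

```bash
python3 -m handwheel '[{"tx":0,"ty":0,"tz":0,"roll":0},{"tx":0,"ty":0,"tz":0,"roll":0},{"tx":0,"ty":0,"tz":0,"roll":0},{"tx":0,"ty":0,"tz":0,"roll":0},{"tx":0,"ty":0,"tz":0,"roll":0},{"tx":0,"ty":0,"tz":0,"roll":0}]' 55
python3 -m handwheel '[{"tx":0,"ty":0,"tz":-10,"roll":0},{"tx":0,"ty":0,"tz":-20,"roll":0},{"tx":0,"ty":0,"tz":-35,"roll":0},{"tx":0,"ty":0,"tz":-35,"roll":0},{"tx":0,"ty":0,"tz":-35,"roll":0},{"tx":0,"ty":0,"tz":-35,"roll":0},{"tx":0,"ty":0,"tz":-10,"roll":0},{"tx":0,"ty":0,"tz":0,"roll":0},{"tx":0,"ty":0,"tz":0,"roll":0}]'
python3 - <<'E'
from h import *
np.set_printoptions(precision=4,suppress=True)
snap('wrist','w3'); snap('scene','s3'); snap('side','d3')
W=cloud('w3'); m=(abs(W[...,0]-.5)<.04)&(abs(W[...,1]-.15)<.04)
for lo,hi in ((.13,.142),(.05,.06)):
  s=W[m&(W[...,2]>lo)&(W[...,2]<hi)]; print(len(s),(s.min(0)+s.max(0))/2,s.max(0)-s.min(0)) if len(s) else print(0)
for t in ('w3','s3'):
  W=cloud(t); s=W[(abs(W[...,0]-.4826)<.012)&(abs(W[...,1]+.021)<.012)&(W[...,2]>.054)&(W[...,2]<.12)]; print('pin',len(s),np.median(s,0) if len(s) else 0, s[:,2].max() if len(s) else 0)
# lever
W=cloud('s3'); im=np.load('s3.npz')['im']; m=(W[...,2]>.015)&(W[...,2]<.05)&(W[...,0]<.62)&(W[...,1]<-.25)&(W[...,0]>.36)
s=W[m]; b=s[(s[:,2]>.031)]; c=b[:,:2].astype(np.float32); print('boss',len(b),cv2.minEnclosingCircle(c))
a=s[s[:,0]>.5]; print(a[np.argmax(a[:,0])],len(s))
# centre line of bar at 29 mm
g=s[(s[:,0]>.46)&(s[:,0]<.54)&(s[:,2]>.025)]; l=cv2.fitLine(g[:,:2].astype(np.float32),cv2.DIST_L2,0,.01,.01).ravel(); print('bar',l,np.degrees(np.arctan2(l[1],l[0])),np.median(g[:,2]))
go(.46,-.33,.24,90+np.degrees(np.arctan2(l[1],l[0])))
E
```

```text
t: 10.22
tool_pos: [0.5001, 0.1503, 0.0812]
tool_rot: [0.233, -3.133, 0.0]
contact_force: [-0.1, 0.5, 0.4]
opening: 0.0548
grip_force: 0.0
t: 10.97
tool_pos: [0.5003, 0.1503, 0.2616]
tool_rot: [-0.232, 3.132, 0.0]
contact_force: [-1.0, 0.2, -0.5]
opening: 0.055
grip_force: 0.0
958 [0.4998 0.1508 0.1342] [0.0264 0.0266 0.0084]
814 [0.4971 0.1503 0.0549] [0.0384 0.0443 0.0097]
pin 352 [ 0.4826 -0.0203  0.0593] 0.061859369865182146
pin 60 [ 0.4838 -0.024   0.0594] 0.06294700796727581
boss 704 ((0.4811857044696808, -0.33954715728759766), 0.1035202294588089)
[ 0.5821 -0.3127  0.028 ] 1851
bar [ 0.9461  0.3239  0.4994 -0.334 ] 18.901167 0.028875500304919033
t 11.12 pos [0.4989 0.1501 0.2585] yaw 98.5 tilt [-0.0046 -0.0007] roll -0.182 then shift [ 192.3 -441.6   19. ] F [-0.5  0.1 -1. ] op 0.0551 g 0.0
```

```bash
python3 -m handwheel '[{"tx":0,"ty":0,"tz":0,"roll":-0.065},{"tx":0,"ty":0,"tz":0,"roll":-0.065},{"tx":6,"ty":-18,"tz":0,"roll":0},{"tx":11,"ty":-33,"tz":0,"roll":0},{"tx":12,"ty":-36,"tz":0,"roll":0},{"tx":12,"ty":-36,"tz":0,"roll":0},{"tx":12,"ty":-36,"tz":0,"roll":0},{"tx":12,"ty":-36,"tz":0,"roll":0},{"tx":12,"ty":-36,"tz":0,"roll":0},{"tx":12,"ty":-36,"tz":0,"roll":0},{"tx":12,"ty":-36,"tz":0,"roll":0},{"tx":12,"ty":-36,"tz":0,"roll":0}]' 45
python3 -m handwheel '[{"tx":12,"ty":-36,"tz":0,"roll":0},{"tx":12,"ty":-36,"tz":0,"roll":0},{"tx":11,"ty":-33,"tz":5,"roll":0},{"tx":8,"ty":-25,"tz":5,"roll":0},{"tx":4,"ty":-12,"tz":0,"roll":0},{"tx":0,"ty":0,"tz":0,"roll":0},{"tx":0,"ty":0,"tz":0,"roll":0}]'
python3 - <<'E'
from h import *
np.set_printoptions(precision=4,suppress=True)
snap('wrist','w4')
W=cloud('w4'); m=(W[...,2]>.012)&(W[...,2]<.05)&(W[...,0]<.62)&(W[...,1]<-.25)&(W[...,0]>.36)
s=W[m]; print(len(s)); b=s[s[:,2]>.0315]; print('boss',len(b),cv2.minEnclosingCircle(b[:,:2].astype(np.float32)),np.median(b,0))
go(.46,-.33,.24)
E
```

```text
t: 12.12
tool_pos: [0.4833, -0.208, 0.2589]
tool_rot: [0.435, -3.109, -0.004]
contact_force: [0.6, -0.4, 0.2]
opening: 0.0451
grip_force: 0.0
t: 12.7
tool_pos: [0.478, -0.3555, 0.2497]
tool_rot: [0.434, -3.11, -0.005]
contact_force: [-0.3, 0.5, -0.2]
opening: 0.0451
grip_force: 0.0
4733
boss 2102 ((0.4562791585922241, -0.34733760356903076), 0.07703176140785217) [ 0.4071 -0.3633  0.0332]
t 12.75 pos [ 0.4783 -0.355   0.2504] yaw 106.0 tilt [-0.0011  0.0019] roll 0.000 then shift [10.8 29.  10.4] F [-0.2  0.4  0.3] op 0.0452 g 0.0
```

View pics/w4.png

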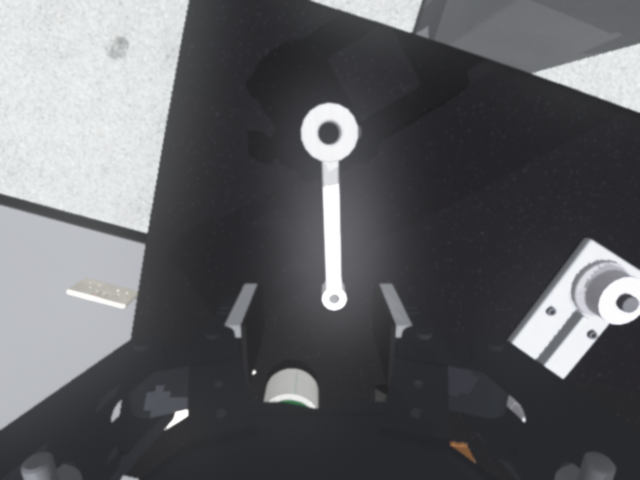

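The wrist view shows the lever's boss bore at (330,132) and its tail eye at (334,298). The bar runs nearly along the tool's x.

Run:
```python
from h import *
np.set_printoptions(precision=4,suppress=True)
im=np.load('w4.npz')['im']; W=cloud('w4')
B=plane('w4',330,132,.034); T=plane('w4',334,298,.03); print(B,T,np.linalg.norm((B-T)[:2]))
# refine by bright mask
g=(im.min(2)>150)&(W[...,2]>.02)&(W[...,2]<.05)
g[:, :250]=0; g[:,400:]=0; g[330:]=0
v,u=np.nonzero(g); print(u.min(),u.max(),v.min(),v.max())
s=W[g]; b=s[(s[:,2]>.0315)&(np.linalg.norm(s[:,:2]-B[:2],axis=1)<.035)]; c,r=cv2.minEnclosingCircle(b[:,:2].astype(np.float32)); print('boss',c,r)
t=s[np.linalg.norm(s[:,:2]-T[:2],axis=1)<.016]; print('tail',len(t),t.mean(0),cv2.minEnclosingCircle(t[:,:2].astype(np.float32)),np.median(t[:,2]))
k=np.linalg.norm(s[:,:2]-.5*(B+T)[:2],axis=1)<.05; print('bar z',np.median(s[k,2])); l=cv2.fitLine(s[k][:,:2].astype(np.float32),cv2.DIST_L2,0,.01,.01).ravel(); print(l,np.degrees(np.arctan2(l[1],l[0])))
yaw=np.degrees(np.arctan2((T-B)[1],(T-B)[0])); print('yaw',yaw)
G=B+54/170*(T-B)*170/1000/np.linalg.norm((T-B)[:2])*1000/170*0.17 if 0 else B+0.054*(T-B)/np.linalg.norm((T-B)[:2]); print('G',G)
go(G[0],G[1],.08,yaw+90)
# check against scene view
for n in('s3','d3'): print(n,proj(n,[B[0],B[1],.034]),proj(n,[T[0],T[1],.03]))
```

```text
[ 0.4068 -0.3624  0.034 ] [ 0.5679 -0.3102  0.03  ] 0.16934530463184025
301 358 103 309
boss (0.40915873646736145, -0.3624156415462494) 0.02835206873714924
tail 438 [ 0.5673 -0.3111  0.0284] ((0.5667670369148254, -0.31062766909599304), 0.014975548721849918) 0.028908585287920452
bar z 0.02907043945936061
[ 0.9508  0.3097  0.4861 -0.3377] 18.039957
yaw 17.933312503857707
G [ 0.4582 -0.3457  0.0327]
t 12.75 pos [ 0.4783 -0.355   0.2504] yaw 106.0 tilt [-0.0011  0.0019] roll -0.034 then shift [ 16.3  14.6 170.4] F [-0.2  0.4  0.3] op 0.0452 g 0.0
s3 [354.8886 454.0568] [417.9225 388.5671]
d3 [388.5622 198.1179] [331.8171 205.038 ]
```

```bash
python3 -m handwheel '[{"tx":0,"ty":0,"tz":0,"roll":-0.034},{"tx":8,"ty":7.5,"tz":10,"roll":0},{"tx":8,"ty":7,"tz":25,"roll":0},{"tx":0,"ty":0,"tz":35,"roll":0},{"tx":0,"ty":0,"tz":35,"roll":0},{"tx":0,"ty":0,"tz":35,"roll":0},{"tx":0,"ty":0,"tz":30,"roll":0},{"tx":0,"ty":0,"tz":20,"roll":0},{"tx":0,"ty":0,"tz":10,"roll":0},{"tx":0,"ty":0,"tz":0,"roll":0},{"tx":0,"ty":0,"tz":0,"roll":0}]'
python3 -c "
from h import *
go(.4582,-.3457,.006,107.9)"
```

```text
t: 13.67
tool_pos: [0.4594, -0.3466, 0.0521]
tool_rot: [-0.49, 3.103, -0.001]
contact_force: [0.2, -0.1, 0.6]
opening: 0.0452
grip_force: 0.0
t 13.67 pos [ 0.4594 -0.3466  0.0521] yaw 108.0 tilt [ 0.0005 -0.0003] roll 0.001 then shift [ 0.8  1.3 46.1] F [ 0.2 -0.1  0.6] op 0.0452 g 0.0
```

```bash
python3 -m handwheel '[{"tx":1,"ty":1,"tz":10,"roll":0},{"tx":0,"ty":0,"tz":12,"roll":0},{"tx":0,"ty":0,"tz":12,"roll":0},{"tx":0,"ty":0,"tz":8,"roll":0},{"tx":0,"ty":0,"tz":3,"roll":0},{"tx":0,"ty":0,"tz":0,"roll":0},{"tx":0,"ty":0,"tz":0,"roll":0}]'
python3 -c "
from h import *
go(.4582,-.3457,.006,107.9)"
```

```text
t: 14.25
tool_pos: [0.4574, -0.3466, 0.006]
tool_rot: [0.488, -3.103, -0.001]
contact_force: [0.2, -0.2, -0.2]
opening: 0.045
grip_force: 0.0
t 14.25 pos [ 0.4574 -0.3466  0.006 ] yaw 107.9 tilt [-0.0004  0.0004] roll -0.000 then shift [-1.   0.6  0. ] F [ 0.2 -0.2 -0.2] op 0.0450 g 0.0
```

```bash
python3 -m handwheel '[{"tx":0,"ty":0,"tz":0,"roll":0},{"tx":0,"ty":0,"tz":0,"roll":0},{"tx":0,"ty":0,"tz":0,"roll":0},{"tx":0,"ty":0,"tz":0,"roll":0},{"tx":0,"ty":0,"tz":0,"roll":0},{"tx":0,"ty":0,"tz":0,"roll":0}]' 5 90
python3 -m handwheel '[{"tx":0,"ty":0,"tz":-2,"roll":0},{"tx":0,"ty":0,"tz":-5,"roll":0},{"tx":0,"ty":0,"tz":-8,"roll":0},{"tx":0,"ty":0,"tz":-5,"roll":0},{"tx":0,"ty":0,"tz":0,"roll":0},{"tx":0,"ty":0,"tz":0,"roll":0}]'
python3 -c "
from h import *
go(.4582,-.3457,.2,107.9);print(ctrl.get_obs()['wrist_torque'])"
```

```text
t: 14.75
tool_pos: [0.458, -0.3472, 0.0073]
tool_rot: [-0.488, 3.102, -0.002]
contact_force: [-1.3, -0.5, 4.8]
opening: 0.0144
grip_force: 89.0
t: 15.25
tool_pos: [0.4577, -0.3468, 0.0268]
tool_rot: [-0.488, 3.103, -0.001]
contact_force: [-0.6, -0.1, -3.9]
opening: 0.014
grip_force: 87.9
t 15.25 pos [ 0.4577 -0.3468  0.0268] yaw 107.9 tilt [ 0.0007 -0.0007] roll -0.000 then shift [  -0.9    0.7 -173.2] F [-0.6 -0.1 -3.9] op 0.0140 g 87.9
[-0.02979109 -0.00812494 -0.03940073]
```

```bash
python3 -m handwheel '[{"tx":0,"ty":0,"tz":-5,"roll":0},{"tx":0,"ty":0,"tz":-10,"roll":0},{"tx":0,"ty":0,"tz":-15,"roll":0},{"tx":0,"ty":0,"tz":-20,"roll":0},{"tx":0,"ty":0,"tz":-20,"roll":0},{"tx":0,"ty":0,"tz":-20,"roll":0},{"tx":0,"ty":0,"tz":-20,"roll":0},{"tx":0,"ty":0,"tz":-15,"roll":0},{"tx":0,"ty":0,"tz":-10,"roll":0},{"tx":0,"ty":0,"tz":-5,"roll":0},{"tx":0,"ty":0,"tz":0,"roll":0},{"tx":0,"ty":0,"tz":0,"roll":0}]'
python3 -m handwheel '[{"tx":0,"ty":0,"tz":0,"roll":0.02},{"tx":0,"ty":0,"tz":0,"roll":0.04},{"tx":0,"ty":0,"tz":0,"roll":0.06},{"tx":0,"ty":0,"tz":0,"roll":0.06},{"tx":0,"ty":0,"tz":0,"roll":0.06},{"tx":0,"ty":0,"tz":0,"roll":0.06},{"tx":0,"ty":0,"tz":0,"roll":0.06},{"tx":0,"ty":0,"tz":0,"roll":0.06},{"tx":0,"ty":0,"tz":0,"roll":0.06},{"tx":0,"ty":0,"tz":0,"roll":0.04},{"tx":0,"ty":0,"tz":0,"roll":0.025},{"tx":0,"ty":0,"tz":0,"roll":0}]'
python3 -c "
from h import *
snap('scene','s5'); snap('side','d5')
import cv2
a=cv2.imread('pics/s5.png')[260:480,250:480]; b=cv2.imread('pics/d5.png')[100:320,250:480]
cv2.imwrite('pics/c5.png',cv2.resize(np.hstack([a,b]),(800,383)))
go(.535,-.033,.15,76.8)"
```

```text
t: 16.25
tool_pos: [0.4572, -0.3463, 0.1657]
tool_rot: [0.488, -3.103, -0.001]
contact_force: [-0.5, 0.1, -3.8]
opening: 0.0142
grip_force: 88.0
t: 17.25
tool_pos: [0.4569, -0.346, 0.1647]
tool_rot: [-0.366, -3.118, -0.003]
contact_force: [0.6, -0.3, -3.3]
opening: 0.0141
grip_force: 88.0
t 17.35 pos [ 0.4571 -0.3462  0.1651] yaw 76.7 tilt [-0.0014  0.0014] roll -0.002 then shift [ -4.4 322.7  15.4] F [ 0.2 -0.7 -3.5] op 0.0141 g 88.0
```

View pics/c5.png

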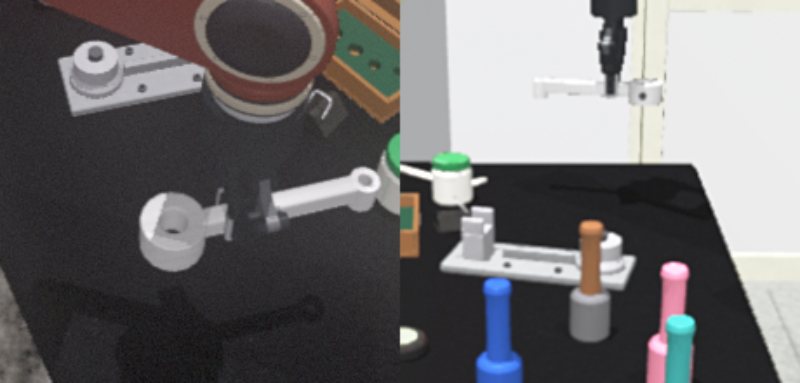

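The lever is held level, the grey mallet stands upright, and the pin head is on the pedestal. Next I'll carry the lever across.

```bash
python3 -m handwheel '[{"tx":0,"ty":6,"tz":0,"roll":0},{"tx":0,"ty":14,"tz":0,"roll":0},{"tx":0,"ty":22,"tz":0,"roll":0},{"tx":0,"ty":28,"tz":0,"roll":0},{"tx":0,"ty":28,"tz":0,"roll":0},{"tx":0,"ty":28,"tz":0,"roll":0},{"tx":-1,"ty":28,"tz":0,"roll":0},{"tx":-1,"ty":28,"tz":0,"roll":0},{"tx":-1,"ty":28,"tz":0,"roll":0},{"tx":-1,"ty":28,"tz":0,"roll":0},{"tx":0,"ty":28,"tz":0,"roll":0},{"tx":0,"ty":24,"tz":0,"roll":0}]'
python3 -m handwheel '[{"tx":0,"ty":16,"tz":0,"roll":0},{"tx":0,"ty":10,"tz":0,"roll":0},{"tx":0,"ty":6,"tz":0,"roll":0},{"tx":0,"ty":0,"tz":0,"roll":0},{"tx":0,"ty":0,"tz":0,"roll":0},{"tx":0,"ty":0,"tz":0,"roll":0}]'
python3 - <<'E'
from h import *
for n in('wrist','scene','side'): snap(n,n+'6')
go(.535,-.033,.108,76.8)
a=cv2.imread('pics/scene6.png')[200:350,260:430]; b=cv2.imread('pics/side6.png')[150:300,240:410]; w=cv2.imread('pics/wrist6.png')
top=np.hstack([cv2.resize(a,(400,353)),cv2.resize(b,(400,353))])
cv2.imwrite('pics/c6.png',top); print(w.shape)
E
```

```text
t: 18.35
tool_pos: [0.5281, -0.0623, 0.1663]
tool_rot: [0.363, 3.121, 0.001]
contact_force: [0.4, 0.5, -3.2]
opening: 0.0142
grip_force: 88.2
t: 18.85
tool_pos: [0.5355, -0.0349, 0.1663]
tool_rot: [-0.366, -3.12, 0.001]
contact_force: [-0.7, -0.0, -4.2]
opening: 0.0139
grip_force: 88.2
t 19.00 pos [ 0.5355 -0.035   0.1663] yaw 76.6 tilt [-0.0001 -0.0002] roll -0.004 then shift [ 1.   1.9 58.3] F [ 0.1  0.3 -4.1] op 0.0142 g 88.2
(480, 640, 3)
```

View pics/wrist6.png

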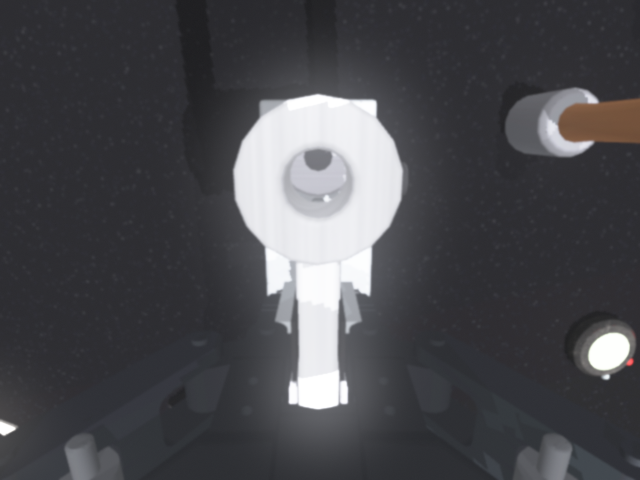

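The wrist view shows the boss centred at (318,180), with the pin head visible through the bore at about (318,158). The lever is parallel to the fixture. Now measuring the offsets.

Run:
```python
from h import *
np.set_printoptions(precision=4,suppress=True)
W=cloud('wrist6'); m=(W[...,2]>.18)&(W[...,2]<.21); m[290:]=0; m[:,:225]=0; m[:,415:]=0
s=W[m]; print('top z',np.median(s[:,2])); v,u=np.nonzero(m)
h=np.median(s[:,2]); k=s[np.abs(s[:,2]-h)<.004]; k=k[np.linalg.norm(k[:,:2]-[.4835,-.02],axis=1)<.04]
B=plane('wrist6',318.5,180,.193); print('bore plane',B,'enc',cv2.minEnclosingCircle(k[:,:2].astype(np.float32)))
M=cv2.moments(((np.load('wrist6.npz')['im'].min(2)>150)&(W[...,2]>.15)).astype(np.uint8)[:255]); 
for n in('scene6','side6'):
  W=cloud(n); q=W[(W[...,2]>.15)&(W[...,2]<.2)&(W[...,0]>.4)&(W[...,0]<.7)&(W[...,1]>-.13)&(W[...,1]<.05)]
  t=q[q[:,0]>.62]; b=q[q[:,0]<.50]
  print(n,len(q),'tail',len(t),(t.min(0)+t.max(0))/2,t.max(0),'boss',(b.min(0)+b.max(0))/2,b.max(0)-b.min(0))
  tt=t[t[:,2]>t[:,2].max()-.006]; print(' tailtop',tt.mean(0),' bosstop',b[b[:,2]>b[:,2].max()-.006].mean(0))
go(.535,-.033,.108,76.8)
```

```text
top z 0.192127467285111
bore plane [ 0.4825 -0.0212  0.193 ] enc ((0.4892668128013611, -0.02258269116282463), 0.032079268246889114)
scene6 1721 tail 305 [ 0.6408 -0.0625  0.1751] [ 0.6615 -0.0483  0.1916] boss [ 0.4788 -0.0236  0.1776] [0.0424 0.0549 0.0378]
 tailtop [ 0.6416 -0.0616  0.1882]  bosstop [ 0.4799 -0.0245  0.1927]
side6 1246 tail 230 [ 0.6419 -0.0591  0.1743] [ 0.6631 -0.045   0.19  ] boss [ 0.4801 -0.0183  0.1758] [0.0395 0.058  0.0347]
 tailtop [ 0.6409 -0.0556  0.1874]  bosstop [ 0.4808 -0.017   0.1902]
t 19.00 pos [ 0.5355 -0.035   0.1663] yaw 76.6 tilt [-0.0001 -0.0002] roll -0.004 then shift [ 1.   1.9 58.3] F [ 0.1  0.3 -4.1] op 0.0142 g 88.2
```

View pics/c6.png

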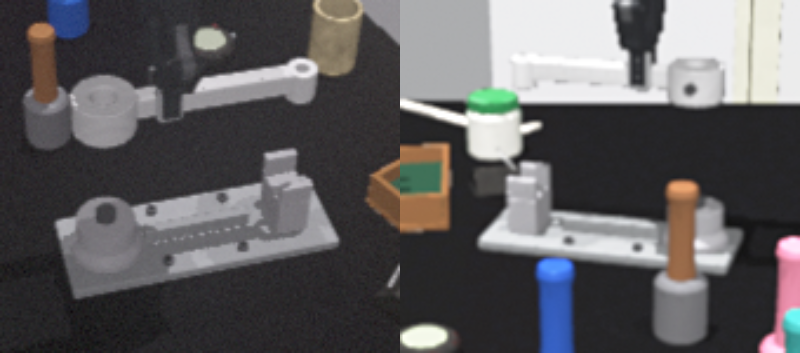

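Both views confirm it is level and aligned over the pin and fork. I'll lower it 55 mm.

```bash
python3 -m handwheel '[{"tx":0,"ty":0,"tz":3,"roll":0},{"tx":0,"ty":0,"tz":6,"roll":0},{"tx":0,"ty":0,"tz":8,"roll":0},{"tx":0,"ty":0,"tz":8,"roll":0},{"tx":0,"ty":0,"tz":8,"roll":0},{"tx":0,"ty":0,"tz":8,"roll":0},{"tx":0,"ty":0,"tz":7,"roll":0},{"tx":0,"ty":0,"tz":4,"roll":0},{"tx":0,"ty":0,"tz":3,"roll":0},{"tx":0,"ty":0,"tz":0,"roll":0},{"tx":0,"ty":0,"tz":0,"roll":0},{"tx":0,"ty":0,"tz":0,"roll":0}]'
python3 -m handwheel '[{"tx":0,"ty":0,"tz":0,"roll":0},{"tx":0,"ty":0,"tz":0,"roll":0},{"tx":0,"ty":0,"tz":0,"roll":0},{"tx":0,"ty":0,"tz":0,"roll":0},{"tx":0,"ty":0,"tz":0,"roll":0},{"tx":0,"ty":0,"tz":0,"roll":0}]'
python3 - <<'E'
from h import *
np.set_printoptions(precision=4,suppress=True)
for n in('wrist','scene','side'): snap(n,n+'7')
go(.5355,-.035,.108,76.8)
g=np.load('wrist7.npz')['im'].min(2)>150; g[:60]=0; 
W=cloud('wrist7'); m=(W[...,2]>.12)&(W[...,2]<.15); m[290:]=0; m[:,:225]=0; m[:,415:]=0; v,u=np.nonzero(m); print('z',np.median(W[m][:,2])); r=m.any(0).nonzero()[0]; print(r.min(),r.max(),v.min()); B=plane('wrist7',(r.min()+r.max())/2,v.min()+(r.max()-r.min())/2,.137);print(B)
for n in('scene7','side7'):
  W=cloud(n); q=W[(W[...,2]>.09)&(W[...,2]<.145)&(W[...,0]>.4)&(W[...,0]<.7)&(W[...,1]>-.13)&(W[...,1]<.05)]
  t=q[q[:,0]>.63]; b=q[q[:,0]<.50]; print(n,'tail',(t.min(0)+t.max(0))/2,t.max(0),t.min(0),'boss',(b.min(0)+b.max(0))/2,b.max(0),b.min(0))
E
```

```text
t: 20.0
tool_pos: [0.5361, -0.0343, 0.1119]
tool_rot: [0.365, 3.119, -0.0]
contact_force: [1.1, 1.0, -3.5]
opening: 0.0142
grip_force: 88.2
t: 20.5
tool_pos: [0.5357, -0.0342, 0.1113]
tool_rot: [0.365, 3.12, -0.0]
contact_force: [-0.3, -0.1, -4.5]
opening: 0.0141
grip_force: 88.2
t 20.65 pos [ 0.5356 -0.0342  0.1113] yaw 76.7 tilt [-0.0001  0.    ] roll -0.002 then shift [-0.1 -0.8  3.3] F [-0.3 -0.2 -4.8] op 0.0141 g 88.2
z 0.1371790988926644
234 407 95
[ 0.4834 -0.0201  0.137 ]
scene7 tail [ 0.6463 -0.0623  0.12  ] [ 0.6625 -0.0489  0.1364] [ 0.63   -0.0757  0.1035] boss [ 0.4787 -0.0228  0.1224] [0.5    0.0044 0.1408] [ 0.4573 -0.0501  0.1041]
side7 tail [ 0.6472 -0.0593  0.1195] [ 0.6633 -0.0435  0.1356] [ 0.6311 -0.0752  0.1034] boss [ 0.4805 -0.019   0.1217] [0.5    0.0103 0.1401] [ 0.4611 -0.0483  0.1033]
```

Bore is within about 1.5 mm of the pin axis, underside at about 0.103 m, level and still, so I'm handing it in.

```bash
python3 -c "
from station import ctrl
print(ctrl.finish_job())"
```

```text
the job is handed in; nothing more can be done
None
```

I handed the job in at about 20.7 s; no verdict came back, but my last measurements meet the end conditions: pin driven home, mallet standing upright on the bench, and lever held level about 40 mm above the pin, with its bore within about 1.5 mm of the pin axis and its tail over the fork.

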